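# Fit and close the manifold's valve handles, then do up its coupling

### The arm

A 7-joint arm with a two-finger parallel gripper is mounted at the origin on the work surface. World frame = base frame: x ahead of the robot, y to its left, z up, the work surface at z = 0. Lengths are in m, angles in rad, forces in N, time in s.
With the tool pointing down it reaches from about 0.425 to 0.95 m from the base axis. Payload 4.7 kg.
Tool frame: the origin (TCP) lies midway between the tips of the shut fingers; the grasp point (between the pads) lies 19 mm behind it; z points along the fingers, y is the direction in which the jaws open and shut (so a half turn about z gives the same grasp; the last joint's range is limited). The gripper opens to 85 mm and grips with 20 to 120 N. Pads are 22 mm wide; open, the fingers measure 114 mm over their backs; the gripper's body (76 mm by 85 mm) begins 54 mm behind the grasp point. The pads swing forward as they close: fully open they stand 13 mm farther back than shut.
Start: joints at [-1.378, 0.469, -0.049, 1.532, 0.024, 1.141, -0.082], TCP at [0.148, 0.658, 0.231] pointing down, gripper open.
Joint ranges: [-2.59, 2.59], [-0.33, 1.99], [-1.39, 1.29], [0.1, 2.45], [-1.04, 4.18], [0.21, 1.99], [-2.66, 2.66]. Speed limits (rad/s): [2.57, 2.57, 3.14, 3.14, 3.14, 3.14, 3.14].

### API

Orientations are given as [roll, pitch, yaw] about the fixed x, y, z axes, in that order (R = Rz(yaw) Ry(pitch) Rx(roll)).
In Python, from station import ctrl, hand, viewer, job gives the robot as it stands. Calls block until the motion is done:
- ctrl.move_pose(position, orientation): joint-space move of the TCP to a pose.
- ctrl.move_l(position, rate=0.15, attitude=None): straight line of the TCP; attitude=None keeps the orientation; rate is the mean speed in m/s.
- ctrl.goto_joints(angles): joint-space move.
- hand.command_gripper(opening, f_grip=None): opening from 0.0 (shut) to 1.0 (fully open); f_grip is the grip in N (None keeps the last); returns when the fingers have stopped.
- ctrl.wait(seconds).
- ctrl.inverse_kinematics(position, orientation): joint angles nearest the present ones, or None.
- viewer.get_image(name): name is "side" or "top"; returns a dict with "image" (400x640x3 uint8, red, green, blue), "z_map" (400x640 float32, m along the optical axis (not along the pixel's ray), 0 where there is no reading), "fx", "fy", "cx", "cy" (pixels), "position" and "rotation" of the camera in the world. Camera axes: x right, y down, z forward; pixel columns grow to the right and rows downward; lengths in m; the calibration is good to about 2 mm. A picture is of the moment at which its call begins.
A pose or a line that the arm cannot do raises ctrl.IKError and nothing moves.
- job.job_done(): hands the job in, once; it reports no verdict.
Readings, each from a call of its own:
- ctrl.read_time(): time.
- ctrl.read_q(): joint angles.
- ctrl.read_qd(): joint speeds.
- ctrl.read_tau(): joint torques, N m.
- ctrl.read_tcp_pos(): TCP position.
- ctrl.read_orientation(): TCP orientation.
- ctrl.read_ft_force(): force on the tool from outside, world axes, zero at the start.
- ctrl.read_moment(): the same for the moment, N m.
- ctrl.read_gripper_width(): opening from 0.0 (shut) to 1.0 (fully open).
Only numpy, scipy, OpenCV 4.12 (cv2) and the standard library are available. Lean on these libraries where they do the work, as an engineer would, in place of code of your own. Each camera call takes 0.05 s, during which the arm holds its last target.

### The job

Fit every black T-handle lying on the bench onto one of the manifold's square valve stems, pushed fully home, and turn each fitted valve clockwise to its closed stop. Only when all the handles are fitted and their valves closed, turn the brass coupling nut clockwise until it stops. The handles are brittle plastic: grip them gently, at 40 N or less, never press or strike them hard, and leave the other things on the bench where they are.

Things in the scene. Friction and masses are not known exactly. Their poses are not given: they have to be found in the camera images.
- manifold: Valve manifold, fixed to the bench: an aluminium block 60 x 440 x 40 mm (x, y, z), top face at height 40 mm, on a 90 x 410 x 6 mm foot. Origin: centre of its underside; its long side runs along its y. Along the top, on round 46 mm bosses whose tops are 46 mm up, stand the coupling nut at y = -180 mm and four valve stems at y = -90, 0, +90 and +180 mm.
- handle_a: Brittle black plastic T-handle, upright (3 or 4 present, all alike, any stem). Hub 40 x 40 x 22 mm with a 16 mm square bore, 18 mm deep, open below, sides parallel to x and y; on it a grip bar 62 mm long along the handle's x, 14 mm thick (y), 22 to 48 mm above the origin. Origin: centre of the underside, at the bore's mouth. About 60 g.
- handle_b: Brittle black plastic T-handle, upright (3 or 4 present, all alike, any stem). Hub 40 x 40 x 22 mm with a 16 mm square bore, 18 mm deep, open below, sides parallel to x and y; on it a grip bar 62 mm long along the handle's x, 14 mm thick (y), 22 to 48 mm above the origin. Origin: centre of the underside, at the bore's mouth. About 60 g.
- handle_c: Brittle black plastic T-handle, upright (3 or 4 present, all alike, any stem). Hub 40 x 40 x 22 mm with a 16 mm square bore, 18 mm deep, open below, sides parallel to x and y; on it a grip bar 62 mm long along the handle's x, 14 mm thick (y), 22 to 48 mm above the origin. Origin: centre of the underside, at the bore's mouth. About 60 g.
- handle_d: Brittle black plastic T-handle, upright (3 or 4 present, all alike, any stem). Hub 40 x 40 x 22 mm with a 16 mm square bore, 18 mm deep, open below, sides parallel to x and y; on it a grip bar 62 mm long along the handle's x, 14 mm thick (y), 22 to 48 mm above the origin. Origin: centre of the underside, at the bore's mouth. About 60 g.
- valve_a (a joint): Turn of the valve stem at y = -90 mm on the manifold, in rad: 0 fully open, grows as it turns clockwise seen from above, closed at its stop at 1.4. At the closed stop the stem's square (and the hub on it) stands square with the manifold block. Needs about 0.06 N m.
- valve_a_seat (a point): Foot of that valve's square brass stem, on its axis, on the boss top, where the underside of a handle's hub comes to rest; x and y are parallel to the stem's sides and turn with it, z up. Stem 14 mm square, 16 mm tall, the last 5 mm tapering to 9 mm; a handle fits in any of four quarter-turn positions, about 1 mm play each side.
- valve_b (a joint): Turn of the valve stem at y = 0 mm on the manifold, in rad: 0 fully open, grows as it turns clockwise seen from above, closed at its stop at 1.4. At the closed stop the stem's square (and the hub on it) stands square with the manifold block. Needs about 0.06 N m.
- valve_b_seat (a point): Foot of that valve's square brass stem, on its axis, on the boss top, where the underside of a handle's hub comes to rest; x and y are parallel to the stem's sides and turn with it, z up. Stem 14 mm square, 16 mm tall, the last 5 mm tapering to 9 mm; a handle fits in any of four quarter-turn positions, about 1 mm play each side.
- valve_c (a joint): Turn of the valve stem at y = 90 mm on the manifold, in rad: 0 fully open, grows as it turns clockwise seen from above, closed at its stop at 1.4. At the closed stop the stem's square (and the hub on it) stands square with the manifold block. Needs about 0.06 N m.
- valve_c_seat (a point): Foot of that valve's square brass stem, on its axis, on the boss top, where the underside of a handle's hub comes to rest; x and y are parallel to the stem's sides and turn with it, z up. Stem 14 mm square, 16 mm tall, the last 5 mm tapering to 9 mm; a handle fits in any of four quarter-turn positions, about 1 mm play each side.
- valve_d (a joint): Turn of the valve stem at y = 180 mm on the manifold, in rad: 0 fully open, grows as it turns clockwise seen from above, closed at its stop at 1.4. At the closed stop the stem's square (and the hub on it) stands square with the manifold block. Needs about 0.06 N m.
- valve_d_seat (a point): Foot of that valve's square brass stem, on its axis, on the boss top, where the underside of a handle's hub comes to rest; x and y are parallel to the stem's sides and turn with it, z up. Stem 14 mm square, 16 mm tall, the last 5 mm tapering to 9 mm; a handle fits in any of four quarter-turn positions, about 1 mm play each side.
- coupling (a joint): Turn of the captive brass hex coupling nut, in rad: starts below 0.5, grows as it turns clockwise seen from above, stops at 2.6 (tight). At the stop the white mark on the nut meets the white mark on the block. Needs about 0.1 N m; it turns in place and does not rise or sink.
- coupling_mid (a point): Centre of the hex nut, at half its height: 34 mm across flats, 24 mm tall (12 mm above and below this point), flats facing this frame's y axis and every 60 degrees from it (a gripper closing along y here meets two flats); z up. A round steel stub 18 mm across rises 12 mm above the nut's top.
- organiser: Clear compartment box 160 x 160 x 40 mm with small hardware, a bystander. Origin: centre of its underside.
- bushing: Brass bushing 48 mm across, 30 mm tall, a bystander. Origin: centre of its underside.
- oiler: White oil bottle 44 mm across, 110 mm tall with black cap, a bystander. Origin: centre of its underside.

How it is judged:
By the outcome, as a careful person would: the job done as asked, in the order asked, and still so for the second after the job is handed in, with the robot touching nothing.
Of handle_a, handle_b, handle_c, handle_d only 3 to 4 are there at a start; the rules pass over those that are not, and their reading is None.
At some moment in a run one of handle_a, handle_b, handle_c, handle_d may be knocked a few centimetres aside while the robot is not near it.
It also fails if it takes over 210 s, if anything falls off the work surface, if the arm or the gripper's body presses on something with over 40 N, if the wrist force passes 120 N, or if a joint passes its speed limit or range.

## Working session

There is one attempt and no reset: what is moved stays moved. The work goes in short steps, each a Python script; the robot and the scene stay as the last script left them, time stands still between calls to the robot, and variables do not carry over. Pictures are saved under pics/ and viewed, and the job is handed in when it is done.

```bash
ls; mkdir -p pics; python3 - <<'E'
from station import ctrl, hand, viewer, job
import cv2, numpy as np
for n in ("top","side"):
    d=viewer.get_image(n)
    cv2.imwrite(f"pics/{n}0.png",d["image"][:,:,::-1])
    np.savez(f"pics/{n}0.npz",**d)
    print(n,d["fx"],d["fy"],d["cx"],d["cy"],d["position"],np.round(d["rotation"],4).tolist())
print(ctrl.read_time(),ctrl.read_q(),ctrl.read_orientation(),ctrl.read_ft_force(),ctrl.read_gripper_width())
E
```

```text
pics
top 426.4757290594 426.4757290594 313.5232086694556 202.89271691805342 [0.35250619 0.00403508 1.30250375] [-2.9979, 0.0064, -1.5473]
side 398.42595867315447 398.42595867315447 318.6466403276302 203.96119139249458 [ 0.44748046 -0.6521034   0.85676501] [-2.4332, -0.0169, -0.1232]
0.1 [-1.37791939  0.46938724 -0.0485779   1.53355638  0.02412306  1.14099903
 -0.08231887] [-3.13983118e+00  8.92405962e-05  2.91981996e+00] [-0.09196266  0.48078806 -0.14601456] 0.9969106608496007
```

View pics/top0.png

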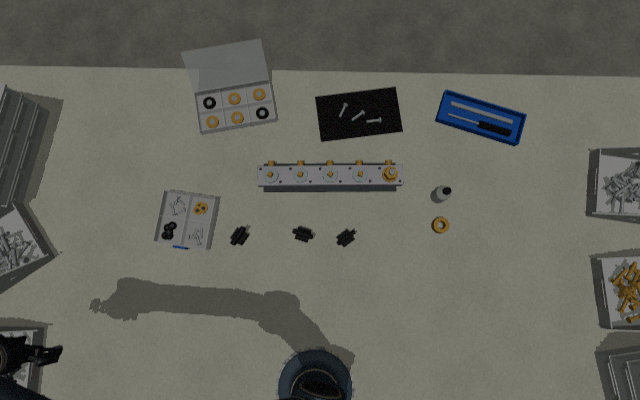

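View pics/side0.png

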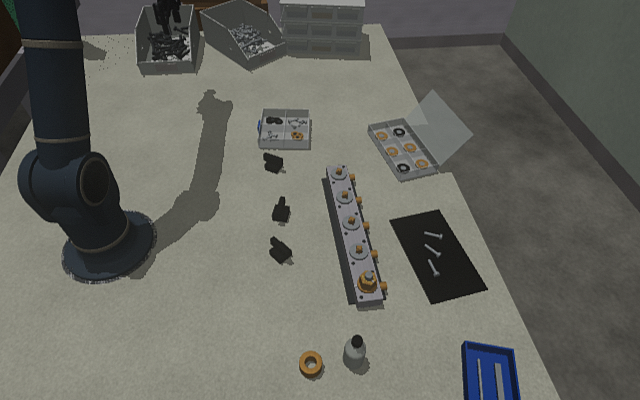

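```bash
cat > h.py <<'E'
import numpy as np, cv2
from scipy.spatial.transform import Rotation as R
def pts(d):
    """HxWx3 world points"""
    z=d["z_map"].astype(float); h,w=z.shape
    u,v=np.meshgrid(np.arange(w),np.arange(h))
    c=np.stack([(u-d["cx"])/d["fx"]*z,(v-d["cy"])/d["fy"]*z,z],-1)
    P=c@R.from_euler("xyz",d["rotation"]).as_matrix().T+np.asarray(d["position"])
    P[z==0]=np.nan
    return P
def proj(d,X):
    X=np.atleast_2d(X); c=(X-np.asarray(d["position"]))@R.from_euler("xyz",d["rotation"]).as_matrix()
    return np.stack([c[:,0]/c[:,2]*d["fx"]+d["cx"],c[:,1]/c[:,2]*d["fy"]+d["cy"]],-1)
def crop(d,u0,u1,v0,v1,s,fn):
    im=d["image"][v0:v1,u0:u1,::-1]
    cv2.imwrite(fn,cv2.resize(im,None,fx=s,fy=s,interpolation=cv2.INTER_CUBIC))
E
python3 - <<'E'
from h import *
d=dict(np.load("pics/top0.npz")); s=dict(np.load("pics/side0.npz"))
crop(d,225,425,150,255,4,"pics/topc.png")
crop(s,250,400,145,305,3.7,"pics/sidec.png")
P=pts(d)
for (u,v) in [(270,173),(300,174),(330,174),(360,174),(390,174),(241,236),(303,233),(346,238),(320,280),(315,176),(441,225),(443,192),(190,220)]:
    print((u,v),np.round(P[v,u],4))
S=pts(s)
for (u,v) in [(273,162),(281,210),(281,250),(240,330),(339,172),(351,221),(368,282)]:
    print("s",(u,v),np.round(S[v,u],4))
E
```

```text
(270, 173) [0.6181 0.1473 0.0642]
(300, 174) [0.6174 0.0583 0.0622]
(330, 174) [nan nan nan]
(360, 174) [ 0.6215 -0.1197  0.0614]
(390, 174) [ 0.6208 -0.2064  0.0738]
(241, 236) [0.4321 0.2319 0.0223]
(303, 233) [0.444  0.0453 0.0428]
(346, 238) [ 0.432  -0.0816  0.0452]
(320, 280) [ 0.3068 -0.0082 -0.0039]
(315, 176) [0.6189 0.0139 0.0312]
(441, 225) [ 4.812e-01 -3.744e-01  3.000e-04]
(443, 192) [ 0.5667 -0.354   0.0961]
(190, 220) [0.4753 0.3838 0.0378]
s (273, 162) [0.4328 0.2284 0.0299]
s (281, 210) [0.445  0.0308 0.0397]
s (281, 250) [ 0.4372 -0.0971  0.0405]
s (240, 330) [ 3.332e-01 -2.722e-01  1.000e-04]
s (339, 172) [0.6175 0.1397 0.056 ]
s (351, 221) [ 0.6203 -0.0395  0.057 ]
s (368, 282) [ 0.6246 -0.2249  0.0711]
```

View pics/topc.png

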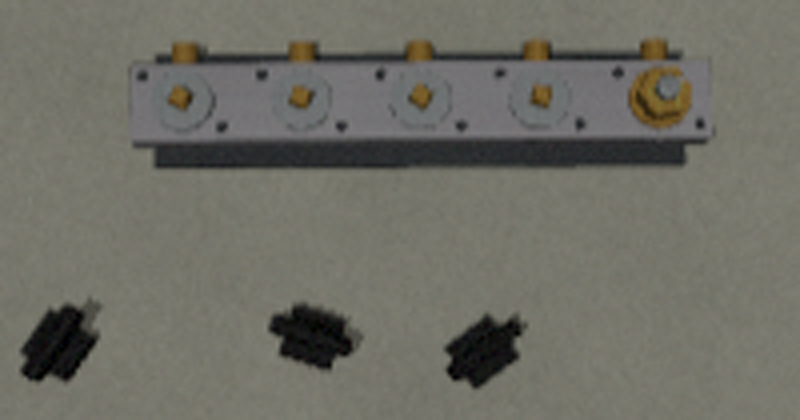

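View pics/sidec.png

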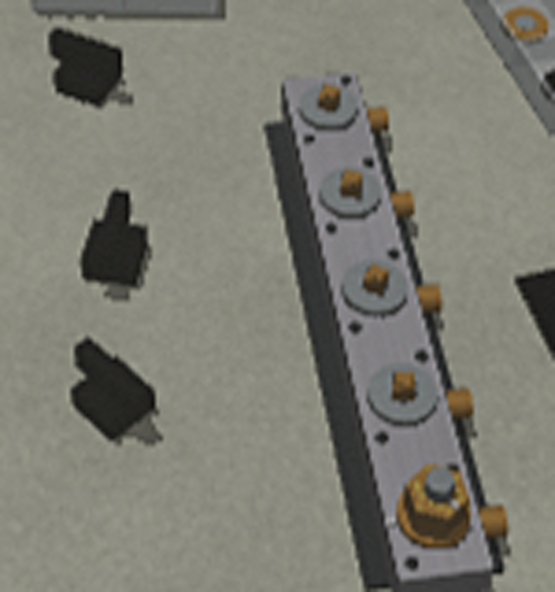

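```bash
cat >> h.py <<'E'
from scipy.optimize import minimize
def box(cx,cy,z0,z1,lx,ly,top=None):
    t=(lx,ly) if top is None else top
    return np.array([[cx+sx*a/2,cy+sy*b/2,z] for z,(a,b) in ((z0,(lx,ly)),(z1,t)) for sx in(-1,1) for sy in(-1,1)])
HANDLE=[box(0,0,0,.022,.04,.04),box(0,0,.022,.048,.062,.014)]
STEM=[box(0,0,0,.011,.014,.014),box(0,0,.011,.016,.014,.014,(.009,.009))]
def place(b,x,y,z,yaw):
    return b@R.from_euler("z",yaw).as_matrix().T+[x,y,z]
def cover(d,bodies,win,s=8):
    u0,u1,v0,v1=win
    m=np.zeros(((v1-v0)*s,(u1-u0)*s),np.uint8)
    for b in bodies:
        p=proj(d,b); p=(p+0.5-[u0,v0])*s-0.5
        hull=cv2.convexHull(p.astype(np.float32))
        cv2.fillConvexPoly(m,np.round(hull*256).astype(np.int32),255,shift=8)
    return cv2.resize(m,(u1-u0,v1-v0),interpolation=cv2.INTER_AREA)/255.
def dark(d,win,lo=35,hi=95):
    u0,u1,v0,v1=win
    g=d["image"][v0:v1,u0:u1].astype(float).mean(-1)
    return np.clip((hi-g)/(hi-lo),0,1)
def window(d,x,y,z,r):
    p=proj(d,[x,y,z])[0]; p=np.round(p).astype(int); return p[0]-r,p[0]+r,p[1]-r,p[1]+r
def fit(ds,model,x,y,z,yaw,maskf,r=16,sym=np.pi,ny=12,blur=0.7,free=True):
    """fit pose by silhouette; ds list of images. returns x,y,yaw,cost"""
    W=[window(d,x,y,z+.02,r) for d in ds]; M=[cv2.GaussianBlur(maskf(d,w),(0,0),blur) for d,w in zip(ds,W)]
    def cost(p):
        bs=[place(b,p[0]/100,p[1]/100,z,p[2]) for b in model]
        return sum(((cv2.GaussianBlur(cover(d,bs,w),(0,0),blur)-m)**2).sum() for d,w,m in zip(ds,W,M))
    best=None
    for k in range(ny if free else 1):
        p0=np.array([x*100,y*100,yaw+k*sym/ny])
        c=cost(p0)
        q=minimize(cost,p0,method="Nelder-Mead",options=dict(initial_simplex=p0+np.array([[0,0,0],[.6,0,0],[0,.6,0],[0,0,.25]]),xatol=2e-3,fatol=1e-3,maxiter=250))
        if best is None or q.fun<best.fun: best=q
    p=best.x
    return p[0]/100,p[1]/100,(p[2]+sym/2)%sym-sym/2,best.fun
def grab():
    from station import viewer
    return viewer.get_image("top"),viewer.get_image("side")
E
cat > t.py <<'E'
from h import *
d=dict(np.load("pics/top0.npz")); s=dict(np.load("pics/side0.npz"))
for x,y in [(.435,.228),(.444,.038),(.435,-.09)]:
    for ds in ([d],[s],[d,s]):
        print(np.round(fit(ds,HANDLE,x,y,0,0,dark,ny=6),4))
im=d["image"]; print(im[236,241],im[233,303],im[245,270],im[228,249],s["image"][160,270],s["image"][240,240])
E
time python3 t.py
```

```text
[ 0.4335  0.2384 -0.5744  2.0091]
[ 0.4333  0.2344 -0.6269  8.7356]
[ 0.4334  0.237  -0.6085 16.7908]
[0.4438 0.0469 1.2903 0.9547]
[0.4432 0.0437 1.31   2.9924]
[0.4434 0.0454 1.3106 7.6661]
[ 0.4353 -0.0813 -0.9037  0.801 ]
[ 0.4351 -0.0848 -0.9295  6.3795]
[ 0.4352 -0.083  -0.8942 15.1183]
[3 0 0] [15 15 16] [120 120 109] [105 105  95] [36 36 33] [138 138 126]
real	0m7.036s
user	0m6.722s
sys	0m0.304s
```

```bash
cat >> h.py <<'E'
def brass(d,win,lo=25,hi=90):
    u0,u1,v0,v1=win
    g=d["image"][v0:v1,u0:u1].astype(float); g=g[...,0]-g[...,2]
    return np.clip((g-lo)/(hi-lo),0,1)
MAN=[box(0,0,0,.04,.06,.44)]
E
cat > t2.py <<'E'
from h import *
d=dict(np.load("pics/top0.npz")); s=dict(np.load("pics/side0.npz"))
im=d["image"].astype(int); print([tuple(im[v,270]) for v in range(156,195,2)])
im=s["image"].astype(int); print([tuple(im[172,u]) for u in range(328,350,1)])
for y in (.15,.06,-.03,-.12):
    for ds in ([d],[s]):
        print(np.round(fit(ds,STEM,.62,y,.046,0,brass,r=6,sym=np.pi/2,ny=5,blur=.5),4))
E
python3 t2.py
```

```text
[(np.int64(125), np.int64(125), np.int64(116)), (np.int64(123), np.int64(124), np.int64(112)), (np.int64(117), np.int64(107), np.int64(82)), (np.int64(115), np.int64(89), np.int64(38)), (np.int64(120), np.int64(94), np.int64(43)), (np.int64(110), np.int64(102), np.int64(99)), (np.int64(109), np.int64(111), np.int64(111)), (np.int64(106), np.int64(111), np.int64(112)), (np.int64(106), np.int64(89), np.int64(47)), (np.int64(121), np.int64(94), np.int64(42)), (np.int64(101), np.int64(78), np.int64(30)), (np.int64(105), np.int64(109), np.int64(105)), (np.int64(112), np.int64(114), np.int64(115)), (np.int64(97), np.int64(98), np.int64(98)), (np.int64(113), np.int64(111), np.int64(115)), (np.int64(47), np.int64(45), np.int64(46)), (np.int64(39), np.int64(44), np.int64(44)), (np.int64(41), np.int64(42), np.int64(41)), (np.int64(101), np.int64(99), np.int64(91)), (np.int64(119), np.int64(119), np.int64(108))]
[(np.int64(128), np.int64(128), np.int64(129)), (np.int64(134), np.int64(131), np.int64(135)), (np.int64(129), np.int64(127), np.int64(130)), (np.int64(115), np.int64(119), np.int64(121
[... 391 characters left out ...]
(49), np.int64(33)), (np.int64(61), np.int64(55), np.int64(45)), (np.int64(116), np.int64(120), np.int64(122)), (np.int64(116), np.int64(121), np.int64(121)), (np.int64(112), np.int64(116), np.int64(118)), (np.int64(111), np.int64(115), np.int64(116)), (np.int64(119), np.int64(121), np.int64(123)), (np.int64(133), np.int64(133), np.int64(136)), (np.int64(109), np.int64(108), np.int64(101)), (np.int64(136), np.int64(137), np.int64(124))]
[0.618  0.151  0.49   5.8368]
[0.6162 0.1271 0.598  5.0011]
[0.6199 0.0601 0.0259 4.8243]
[ 0.6192  0.0547 -0.2354  4.9958]
[ 0.6237 -0.0299  0.0219  5.4475]
[ 0.6213 -0.0356 -0.2752  6.4186]
[ 0.6256 -0.1209 -0.446   5.5668]
[ 0.6244 -0.1252 -0.3105  6.0562]
```

```bash
cat >> h.py <<'E'
def brass(d,win,lo=.03,hi=.26):
    u0,u1,v0,v1=win
    g=d["image"][v0:v1,u0:u1].astype(float); g=(g[...,0]-g[...,2])/(g[...,0]+g[...,2]+1)
    return np.clip((g-lo)/(hi-lo),0,1)
def stemfit(ds,x,y,yaw0=-.17):
    return fit(ds,STEM,x,y,.046,yaw0,brass,r=6,sym=np.pi/2,ny=5,blur=.5)
E
cat > t2.py <<'E'
from h import *
d=dict(np.load("pics/top0.npz")); s=dict(np.load("pics/side0.npz"))
for ds in ([d],[s]):
  for y,x in ((.15,.618),(.06,.62),(-.03,.623),(-.12,.625)):
        print(np.round(stemfit(ds,x,y-(.004 if ds[0] is s else 0)),4))
crop(d,255,410,155,195,5,"pics/stems.png")
crop(s,325,365,160,255,6,"pics/stems_s.png")
E
python3 t2.py
```

```text
[ 0.6179  0.15   -0.5243  0.4967]
[ 0.6204  0.0597 -0.3579  0.4792]
[ 0.6228 -0.0305 -0.4797  0.5687]
[ 0.6254 -0.1203 -0.2254  0.5691]
[ 0.6173  0.1471 -0.3857  0.331 ]
[ 0.6197  0.0572 -0.3375  0.1947]
[ 0.6219 -0.0333 -0.4943  0.3003]
[ 0.6245 -0.1231 -0.2584  0.3529]
```

View pics/stems.png

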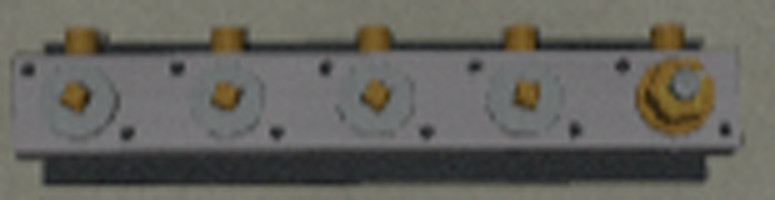

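View pics/stems_s.png

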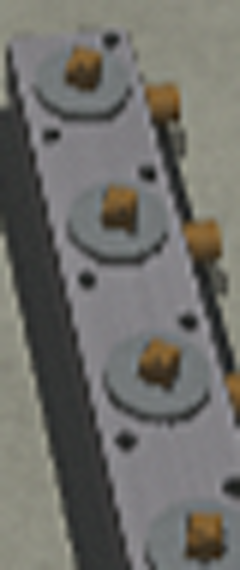

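```bash
cat > t3.py <<'E'
from station import ctrl
import numpy as np
def ik(p,yaw):
    q=ctrl.inverse_kinematics(p,[np.pi,0,yaw]); return None if q is None else np.round(q,2)
for name,p,yaws in [("h3",(.433,.236,.025),(-.6,-.6+np.pi,-.6+np.pi/2,-.6-np.pi/2)),("h2",(.4434,.045,.025),(1.31,1.31-np.pi,1.31-np.pi/2,1.31+np.pi/2)),("h1",(.435,-.083,.025),(-.9,-.9+np.pi,-.9+np.pi/2,-.9-np.pi/2)),
  ("vd",(.618,.149,.071),np.arange(-3,3.2,.5)),("vb",(.6225,-.032,.071),np.arange(-3,3.2,.5)),("nut",(.627,-.211,.05),np.arange(-3,3.2,.5))]:
    for y in yaws: print(name,round(y,2),ik(p,y))
print(ctrl.read_time())
E
python3 t3.py
```

```text
h3 -0.6 [-1.37  0.78  1.1   2.17 -1.    0.85 -1.79]
h3 2.54 [-0.71  0.47  0.16  2.14 -0.14  0.54  0.52]
h3 0.97 [-0.9   0.5   0.39  2.15 -0.35  0.56 -0.84]
h3 -2.17 [-0.47  0.48 -0.14  2.12  0.12  0.55  1.84]
h2 1.31 [-0.6   0.46  0.5   2.26 -0.45  0.52 -0.01]
h2 -1.83 [ 0.59  0.64 -1.    2.2   0.83  0.75  1.9 ]
h2 -0.26 [-0.89  0.6   0.91  2.27 -0.83  0.65 -1.2 ]
h2 2.88 [-0.44  0.43  0.3   2.25 -0.26  0.49  1.38]
h1 -0.9 [-0.72  0.72  1.11  2.28 -1.    0.77 -1.37]
h1 2.24 [-0.47  0.51  0.72  2.27 -0.65  0.56  1.42]
h1 0.67 [-0.47  0.51  0.71  2.27 -0.64  0.56 -0.16]
h1 -2.47 [-0.17  0.43  0.32  2.26 -0.29  0.49  2.62]
vd -3.0 [-0.4   0.58  0.14  1.78 -0.1   0.8   1.5 ]
vd -2.5 [-0.32  0.57  0.02  1.77 -0.02  0.8   1.92]
vd -2.0 [-0.24  0.58 -0.09  1.77  0.06  0.8   2.35]
vd -1.5 [ 0.43  0.93 -1.19  1.73  0.93  1.17  2.18]
vd -1.0 [-1.    0.87  1.11  1.81 -0.9   1.06 -2.11]
vd -0.5 [-1.    0.87  1.11  1.81 -0.9   1.06 -1.61]
vd 0.0 [-0.73  0.65  0.61  1.8  -0.48  0.85 -1.46]
vd 0.5 [-0.73  0.65  0.61  1.8  -0.48  0.85 -0.96]
vd 1.0 [-0.71  0.64  0.58  1.8  -0.45  0.84 -0.48]
vd 1.5 
[... 851 characters left out ...]
2  0.8   1.7 ]
nut -3.0 [-0.05  0.67  0.45  1.74 -0.38  0.82  2.29]
nut -2.5 [ 0.68  0.72 -0.62  1.69  0.51  0.9   2.06]
nut -2.0 [ 0.97  0.99 -1.19  1.67  0.99  1.19  2.24]
nut -1.5 [-0.41  0.94  1.1   1.76 -0.96  1.08 -2.03]
nut -1.0 [-0.41  0.94  1.1   1.76 -0.96  1.08 -1.53]
nut -0.5 [-0.32  0.83  0.91  1.75 -0.79  0.97 -1.16]
nut 0.0 [-0.41  0.94  1.1   1.76 -0.95  1.08 -0.54]
nut 0.5 [-0.39  0.92  1.07  1.76 -0.92  1.06 -0.06]
nut 1.0 [-0.38  0.9   1.04  1.76 -0.9   1.04  0.42]
nut 1.5 [-0.37  0.89  1.01  1.76 -0.88  1.02  0.91]
nut 2.0 [-0.27  0.79  0.82  1.75 -0.7   0.92  1.27]
nut 2.5 [-0.14  0.71  0.59  1.74 -0.5   0.85  1.61]
nut 3.0 [-0.06  0.68  0.47  1.74 -0.4   0.82  2.02]
0.1
```

```bash
cat >> h.py <<'E'
def rd(tag=""):
    from station import ctrl
    print(tag,"t%.2f"%ctrl.read_time(),"tcp",np.round(ctrl.read_tcp_pos(),4),"rpy",np.round(ctrl.read_orientation(),3),"F",np.round(ctrl.read_ft_force(),2),"M",np.round(ctrl.read_moment(),2),"w%.3f"%__import__("station").hand and "w%.4f"%__import__("station").hand.read_gripper_width() if hasattr(__import__("station").hand,"read_gripper_width") else "w%.4f"%ctrl.read_gripper_width(), "q7 %.2f"%ctrl.read_q()[6],flush=True)
E
sed -i 's/"w%.3f"%__import__("station").hand and "w%.4f"%__import__("station").hand.read_gripper_width() if hasattr(__import__("station").hand,"read_gripper_width") else //' h.py
python3 - <<'E'
from h import *
from station import *
x,y,th=.4434,.0454,1.31
ctrl.move_pose([x,y,.17],[np.pi,0,th+np.pi/2]); rd("above")
d,s=grab()
print(np.round(fit([d],HANDLE,.4335,.2384,0,-.6,dark,ny=3),4),np.round(fit([d],HANDLE,.4353,-.0813,0,-.9,dark,ny=3),4))
print(np.round(fit([s],HANDLE,x,y,0,th,dark,ny=3),4))
crop(s,200,400,80,305,2.6,"pics/s1.png")
ctrl.move_l([x,y,.10]); rd()
ctrl.move_l([x,y,.10],attitude=[np.pi,0,th+np.pi/2-.15]); rd("rot test")
ctrl.move_l([x,y,.10],attitude=[np.pi,0,th+np.pi/2]); rd("rot back")
E
```

```text
above t2.52 tcp [0.4437 0.0463 0.1701] rpy [3.141 0.    2.882] F [-0.36  0.47  0.3 ] M [ 0.03 -0.    0.09] w0.9968 q7 1.23
[ 0.4335  0.2384 -0.5746  1.7623] [ 0.4347 -0.0801 -0.8992 42.3314]
[0.4432 0.0432 1.308  4.3354]
 t3.24 tcp [0.4439 0.0454 0.1003] rpy [3.142e+00 1.000e-03 2.881e+00] F [0.97 0.01 0.44] M [-0.01 -0.06  0.02] w0.9997 q7 1.32
rot test t3.54 tcp [0.4442 0.0456 0.1009] rpy [3.140e+00 2.000e-03 2.734e+00] F [ 0.05 -0.38  0.51] M [-0.04  0.08  0.02] w0.9971 q7 1.19
rot back t3.84 tcp [0.4437 0.0455 0.1004] rpy [3.141e+00 1.000e-03 2.879e+00] F [ 0.64 -1.28 -0.43] M [ 0.01 -0.03  0.01] w1.0024 q7 1.32
```

View pics/s1.png

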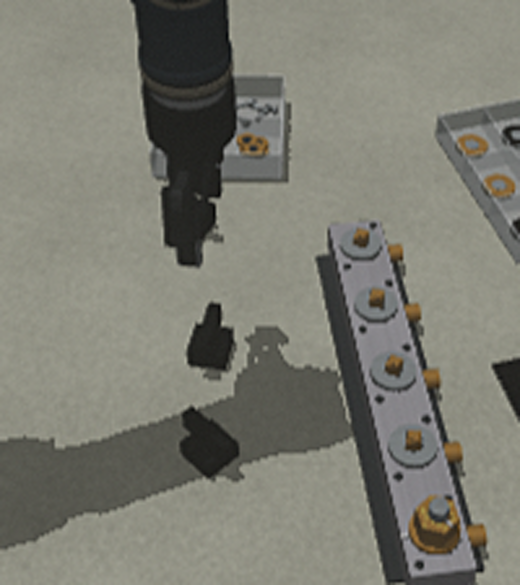

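```bash
python3 - <<'E'
from h import *
from station import *
x,y,th=.4434,.0454,1.31
ctrl.move_l([x,y,.028],rate=.08); rd("down")
hand.command_gripper(.3,25); rd("squeezed")
hand.command_gripper(1.0); rd("open")
ctrl.move_l([x,y,.06]); 
ctrl.move_l([x,y,.06],attitude=[np.pi,0,th+.8]); ctrl.move_l([x,y,.06],attitude=[np.pi,0,th]); rd("rot")
hand.command_gripper(.6); rd()
ctrl.move_l([x,y,.026],rate=.08); rd("down")
hand.command_gripper(0.,25); rd("gripped")
hand.command_gripper(.6); rd("rel")
ctrl.move_l([x,y,.12]);rd()
E
```

```text
down t4.89 tcp [0.4438 0.0454 0.0283] rpy [3.141e+00 1.000e-03 2.881e+00] F [-0.67 -0.19 -0.22] M [-0.   -0.01 -0.02] w0.9979 q7 1.42
squeezed t5.24 tcp [0.4438 0.0455 0.0286] rpy [3.141e+00 1.000e-03 2.881e+00] F [-0.21 -0.24  5.91] M [-0.05  0.21  0.01] w0.7170 q7 1.42
open t5.61 tcp [0.4434 0.0454 0.0279] rpy [-3.142 -0.     2.881] F [-0.4   0.23  0.3 ] M [-0.03 -0.    0.01] w1.0023 q7 1.42
rot t7.84 tcp [0.4434 0.0454 0.06  ] rpy [-3.142 -0.     1.311] F [-0.55  0.37 -0.05] M [ 0.01 -0.07 -0.03] w1.0029 q7 0.15
 t8.28 tcp [0.4434 0.0454 0.06  ] rpy [-3.142 -0.     1.31 ] F [-0.65  0.91 -1.48] M [ 0.02 -0.06  0.02] w0.6024 q7 0.14
down t8.85 tcp [0.4435 0.0452 0.026 ] rpy [-3.142  0.     1.31 ] F [ 1.4   0.12 -0.27] M [ 0.08 -0.03 -0.01] w0.5952 q7 0.22
gripped t9.27 tcp [0.4438 0.0455 0.0264] rpy [ 3.141e+00 -1.000e-03  1.310e+00] F [ 0.03 -0.22  3.68] M [ 0.09  0.09 -0.01] w0.1584 q7 0.22
rel t9.72 tcp [0.4433 0.0454 0.0259] rpy [-3.141  0.     1.31 ] F [-0.3  -0.19  0.5 ] M [-0.02 -0.03  0.02] w0.5999 q7 0.22
 t10.49 tcp [0.4428 0.0456 0.1195] rpy [-3.141  0.     1.31 ] F [ 0.96 -0.38  0.22] M [-0.02 -0.02  0.05] w0.6009 q7 0.02
```

```bash
python3 - <<'E'
from h import *
from station import *
ctrl.move_pose([.433,.236,.2],[np.pi,0,2.54]); rd()
ctrl.wait(.3)
d,s=grab()
for ds in ([d],[s]):
    print("h2",np.round(fit(ds,HANDLE,.4434,.0454,0,1.31,dark,free=False),4))
    print("h1",np.round(fit(ds,HANDLE,.4353,-.083,0,-.9,dark,free=False),4))
crop(d,150,430,140,340,2.8,"pics/d2.png")
E
```

```text
t11.33 tcp [0.4327 0.2343 0.199 ] rpy [-3.139 -0.     2.537] F [-0.43 -0.22 -0.2 ] M [-0.07 -0.01 -0.05] w0.5954 q7 0.63
h2 [ 0.4437  0.047   1.341  19.0982]
h1 [ 0.4354 -0.081  -0.9079  1.1494]
h2 [ 0.4435  0.0436  1.3114 13.6305]
h1 [ 0.435  -0.0849 -0.9412  6.2604]
```

View pics/d2.png

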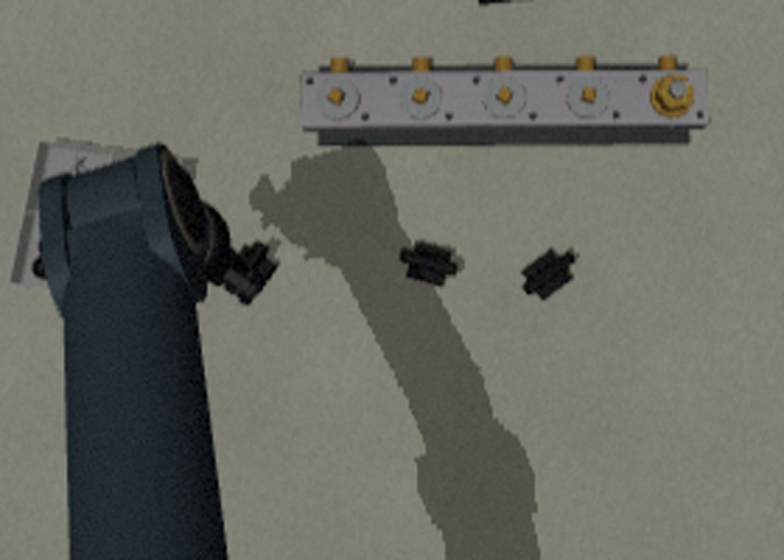

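```bash
cat >> h.py <<'E'
PI=np.pi
def pick(x,y,yaw,z=.026,squeeze=True,sq=-PI/2):
    """centre a handle lengthwise then grip across with tool yaw = yaw"""
    from station import ctrl,hand
    if squeeze:
        ctrl.move_pose([x,y,.12],[PI,0,yaw+sq])
        hand.command_gripper(1.0,25)
        ctrl.move_l([x,y,.028],rate=.1); rd("sq down")
        hand.command_gripper(.3,25); rd("sq")
        hand.command_gripper(1.0); ctrl.move_l([x,y,.07])
        ctrl.move_l([x,y,.07],attitude=[PI,0,yaw+sq/2]); ctrl.move_l([x,y,.07],attitude=[PI,0,yaw])
    else:
        ctrl.move_pose([x,y,.12],[PI,0,yaw])
    hand.command_gripper(.6,30)
    ctrl.move_l([x,y,z],rate=.1); rd("down")
    hand.command_gripper(0.,30); rd("grip")
    ctrl.move_l([x,y,.12],rate=.15); rd("lift")
E
python3 - <<'E'
from h import *
pick(.4334,.2366,2.54)
d,s=grab(); crop(s,200,400,40,240,3,"pics/s3.png")
from station import ctrl; print(ctrl.read_time())
E
```

```text
sq down t14.36 tcp [0.4338 0.2367 0.0284] rpy [ 3.141e+00 -1.000e-03  9.690e-01] F [-0.05 -0.6  -0.06] M [-0.09  0.08 -0.05] w0.9965 q7 -0.43
sq t14.71 tcp [0.4337 0.2369 0.0288] rpy [-3.141e+00 -1.000e-03  9.690e-01] F [-0.61  0.06  4.97] M [-0.09  0.23  0.06] w0.7158 q7 -0.43
down t18.40 tcp [0.4336 0.2365 0.026 ] rpy [-3.141  0.     2.54 ] F [-0.27  0.51  0.09] M [ 0.03  0.03 -0.03] w0.5998 q7 0.79
grip t18.82 tcp [0.4339 0.2369 0.0265] rpy [3.14 0.   2.54] F [-0.06 -0.24  3.19] M [-0.02  0.04 -0.  ] w0.1577 q7 0.79
lift t19.59 tcp [0.4327 0.2364 0.1193] rpy [-3.14e+00 -1.00e-03  2.54e+00] F [ 0.35  0.56 -1.56] M [ 0.02 -0.01 -0.04] w0.1606 q7 0.67
19.6917
```

View pics/s3.png

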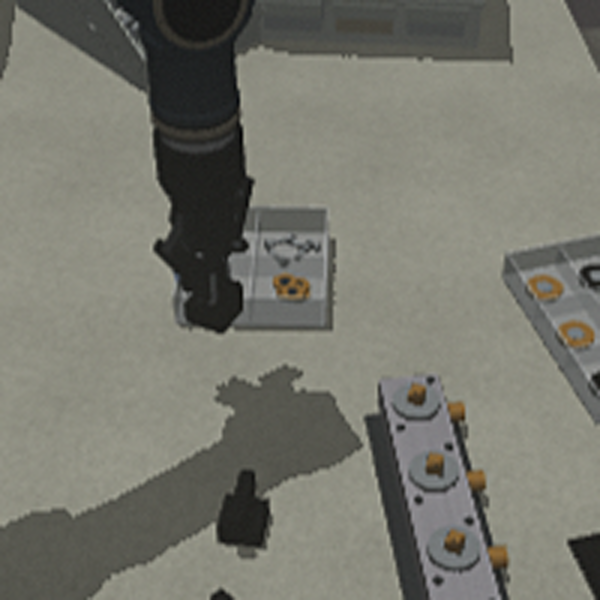

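```bash
cat >> h.py <<'E'
def insert(x,y,yaw,zg=.026,zend=None,flim=12.):
    from station import ctrl
    zs=.046+zg
    ctrl.move_pose([x,y,zs+.06],[PI,0,yaw]); 
    ctrl.move_l([x,y,zs+.018],rate=.1,attitude=[PI,0,yaw]); ctrl.wait(.2); rd("near")
    f0=np.array(ctrl.read_ft_force())
    z=zs+.018
    while z>zs-.0021:
        z-=.002
        ctrl.move_l([x,y,z],rate=.04)
        f=np.array(ctrl.read_ft_force())-f0; p=ctrl.read_tcp_pos()
        print("cmd %.4f z %.4f df %s M %s w %.3f"%(z,p[2],np.round(f,1),np.round(ctrl.read_moment(),2),ctrl.read_gripper_width()),flush=True)
        if np.abs(f[2])>flim or np.linalg.norm(f[:2])>12: print("STOP"); break
    rd("end")
    return z
E
python3 - <<'E'
from h import *
insert(.6176,.1488,1.116)
d,s=grab(); crop(s,280,400,100,250,4,"pics/s4.png")
E
```

```text
near t21.32 tcp [0.618  0.1488 0.0906] rpy [ 3.141e+00 -1.000e-03  1.116e+00] F [-0.35 -0.42 -0.75] M [-0.02  0.01  0.03] w0.1537 q7 -0.19
cmd 0.0880 z 0.0880 df [0.7 1.3 1.3] M [-0.06  0.01 -0.  ] w 0.154
cmd 0.0860 z 0.0858 df [0.7 0.3 0.1] M [-0.01 -0.03 -0.01] w 0.153
cmd 0.0840 z 0.0838 df [0.3 0.6 0.2] M [ 0.02 -0.01  0.01] w 0.155
cmd 0.0820 z 0.0818 df [ 0.6 -0.1 -1.3] M [ 0.06 -0.02  0.03] w 0.156
cmd 0.0800 z 0.0798 df [0.9 0.  0.3] M [-0.01 -0.02 -0.  ] w 0.152
cmd 0.0780 z 0.0778 df [ 0.  -0.2 -0.8] M [0.04 0.03 0.04] w 0.157
cmd 0.0760 z 0.0758 df [ 0.3 -0.2  0.1] M [ 0.   -0.    0.02] w 0.159
cmd 0.0740 z 0.0738 df [0.1 0.3 0.3] M [ 0.02 -0.06  0.01] w 0.160
cmd 0.0720 z 0.0726 df [-0.8 -0.5  3.9] M [ 0.03  0.17 -0.03] w 0.159
cmd 0.0700 z 0.0725 df [-6.2  0.  17.5] M [0.07 1.23 0.  ] w 0.154
STOP
end t23.82 tcp [0.6181 0.1487 0.0725] rpy [-3.141e+00 -2.000e-03  1.116e+00] F [-6.54 -0.41 16.77] M [0.07 1.23 0.  ] w0.1540 q7 -0.17
```

View pics/s4.png

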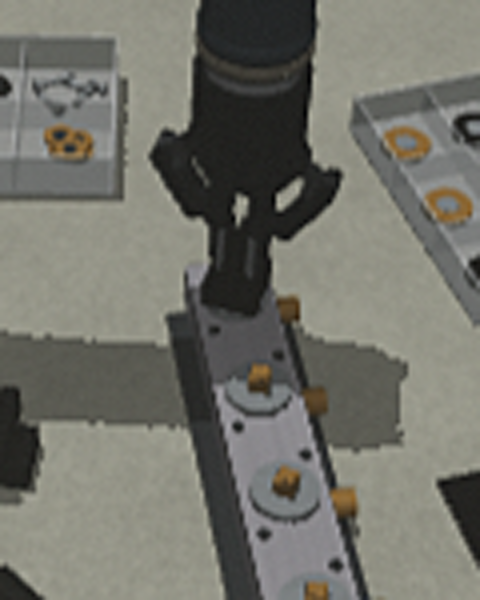

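```bash
cat >> h.py <<'E'
def turn(x,y,z,y0,y1,step=.12,mstop=.6):
    from station import ctrl
    n=int(np.ceil(abs(y1-y0)/step)); 
    for k in range(1,n+1):
        yy=y0+(y1-y0)*k/n
        ctrl.move_l([x,y,z],attitude=[PI,0,yy])
        M=ctrl.read_moment(); F=ctrl.read_ft_force(); o=ctrl.read_orientation()
        print("cmd %.3f yaw %.3f M %s F %s"%(yy,o[2],np.round(M,2),np.round(F,1)),flush=True)
        if abs(M[2])>mstop: print("STOP M"); break
    return yy
E
python3 - <<'E'
from h import *
from station import ctrl
ctrl.move_l([.6176,.1488,.0722],rate=.04); rd()
turn(.6176,.1488,.0722,1.116,.13)
E
```

```text
t24.17 tcp [0.6179 0.1488 0.0726] rpy [ 3.141e+00 -1.000e-03  1.116e+00] F [-1.57  0.87  5.83] M [0.02 0.24 0.02] w0.1609 q7 -0.17
cmd 1.006 yaw 1.006 M [-0.02  0.21  0.  ] F [-1.3 -0.4  6.1]
cmd 0.897 yaw 0.896 M [-0.11  0.43 -0.06] F [-2.4 -1.3  7.2]
cmd 0.787 yaw 0.787 M [-0.13  0.49 -0.01] F [-2.5 -1.1  6.2]
cmd 0.678 yaw 0.677 M [-0.09  0.44 -0.01] F [-2.7 -1.3  6.8]
cmd 0.568 yaw 0.568 M [-0.09  0.49 -0.  ] F [-2.9 -0.   7.4]
cmd 0.459 yaw 0.458 M [-0.13  0.4  -0.09] F [-2.6 -0.9  7.2]
cmd 0.349 yaw 0.349 M [-0.05  0.47 -0.06] F [-3.  -0.8  7.4]
cmd 0.240 yaw 0.239 M [-0.08  0.42 -0.01] F [-2.1 -0.8  6.6]
cmd 0.130 yaw 0.129 M [-0.07  0.44 -0.05] F [-2.2  0.1  8.3]
```

```bash
python3 - <<'E'
from h import *
turn(.6176,.1488,.0722,.13,-.16,step=.03,mstop=.3)
E
```

```text
cmd 0.101 yaw 0.101 M [-0.08  0.42 -0.02] F [-2.6  0.1  6.8]
cmd 0.072 yaw 0.072 M [-0.06  0.48  0.03] F [-3.1 -0.3  6.6]
cmd 0.043 yaw 0.043 M [-0.12  0.44 -0.01] F [-1.8  0.1  7.2]
cmd 0.014 yaw 0.014 M [-0.11  0.39  0.  ] F [-2.3  0.1  6.7]
cmd -0.015 yaw -0.015 M [-0.1   0.43 -0.  ] F [-1.8 -0.3  6.8]
cmd -0.044 yaw -0.044 M [-0.08  0.46  0.03] F [-1.2 -1.3  6.4]
cmd -0.073 yaw -0.073 M [-0.08  0.48 -0.06] F [-2.  -0.1  7.1]
cmd -0.102 yaw -0.102 M [-0.14  0.53  0.02] F [-3.4 -0.3  6.3]
cmd -0.131 yaw -0.131 M [-0.07  0.44  0.05] F [-2.3 -0.8  6.3]
cmd -0.160 yaw -0.160 M [-0.09  0.46  0.06] F [-1.9 -0.2  6.6]
```

```bash
python3 - <<'E'
from h import *
turn(.6176,.1488,.0722,-.16,-.34,step=.03,mstop=.3)
d,s=grab(); crop(s,280,400,100,250,4,"pics/s5.png")
E
```

```text
cmd -0.186 yaw -0.186 M [-0.1   0.46  0.14] F [-2.4 -0.8  5.9]
cmd -0.211 yaw -0.211 M [-0.07  0.46  0.15] F [-1.8 -0.2  7.6]
cmd -0.237 yaw -0.236 M [-0.18  0.52  0.27] F [-2.  -0.1  6.5]
cmd -0.263 yaw -0.262 M [-0.13  0.47  0.33] F [-2.2 -0.9  6.9]
STOP M
```

View pics/s5.png

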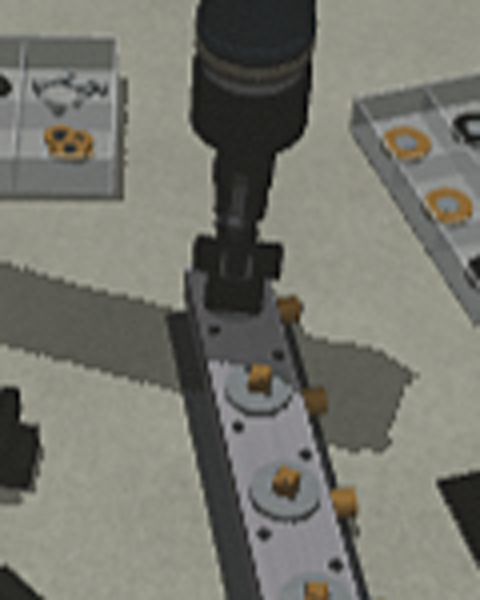

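```bash
cat >> h.py <<'E'
BT=np.array([0,.0015]); BS=np.array([0,-.0019])
def locate(x,y,yaw,ims,free=False):
    out=[]
    for d,b in zip(ims,(BT,BS)):
        r=fit([d],HANDLE,x+b[0],y+b[1],0,yaw,dark,free=free)
        out.append([r[0]-b[0],r[1]-b[1],r[2],r[3]])
    print(np.round(out,4).tolist(),flush=True); return np.array(out)
E
python3 - <<'E'
from h import *
from station import *
x,y=.6176,.1488
ctrl.move_l([x,y,.0724],attitude=[PI,0,-.17]); rd()
hand.command_gripper(.5); rd("open")
ctrl.move_l([x,y,.13],rate=.12)
ctrl.move_pose([.55,.2,.25],[PI,0,1.]); rd()
d,s=grab()
locate(.4436,.0455,1.31,(d,s)); locate(.4352,-.083,-.92,(d,s))
crop(s,230,400,100,310,2.8,"pics/s6.png"); crop(d,225,425,150,255,4,"pics/d6.png")
E
```

```text
t30.34 tcp [0.6176 0.1483 0.0726] rpy [ 3.141  0.    -0.172] F [-1.8  -0.21  5.41] M [-0.22  0.42  0.15] w0.1502 q7 -1.26
open t30.73 tcp [0.6175 0.149  0.072 ] rpy [ 3.141  0.    -0.17 ] F [-0.02  0.09 -0.6 ] M [0.01 0.   0.03] w0.4991 q7 -1.26
 t32.15 tcp [0.5495 0.2    0.249 ] rpy [-3.141e+00  1.000e-03  9.980e-01] F [ 0.42  0.51 -1.62] M [ 0.03 -0.01 -0.02] w0.4999 q7 -0.52
[[0.4442, 0.0454, 1.3374, 10.5022], [0.4438, 0.0454, 1.3282, 11.7229]]
[[0.4356, -0.0824, -0.8975, 1.7549], [0.4351, -0.083, -0.9315, 6.372]]
```

View pics/s6.png

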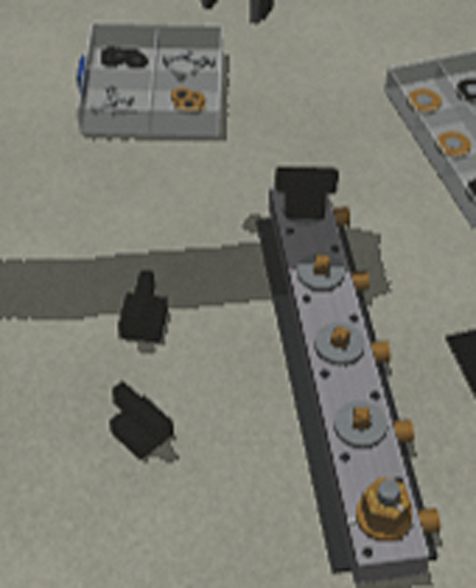

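View pics/d6.png

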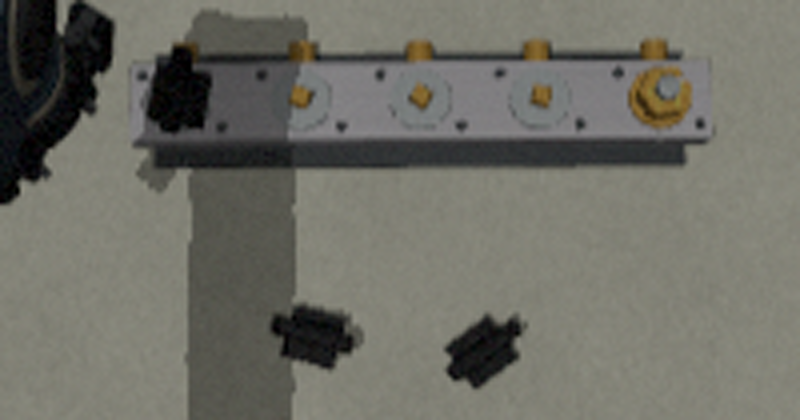

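```bash
python3 - <<'E'
from h import *
from station import *
pick(.4436,.0455,1.31,squeeze=False)
x,y=.62005,.0585
z=insert(x,y,1.22)
ctrl.move_l([x,y,.0722],rate=.04); rd()
if z<.0725:
    turn(x,y,.0722,1.22,.0)
E
```

```text
down t34.50 tcp [0.444  0.0455 0.0264] rpy [ 3.141 -0.     1.31 ] F [0.41 1.55 0.07] M [-0.04 -0.02  0.03] w0.6024 q7 0.26
grip t34.92 tcp [0.4439 0.0457 0.0264] rpy [ 3.141e+00 -1.000e-03  1.310e+00] F [-1.84  0.26  5.87] M [ 0.08  0.2  -0.  ] w0.1603 q7 0.26
lift t35.69 tcp [0.4429 0.0458 0.1194] rpy [-3.14   0.     1.311] F [ 0.58  0.93 -0.36] M [-0.01  0.03 -0.01] w0.1564 q7 0.06
near t37.20 tcp [0.6205 0.0584 0.0907] rpy [ 3.141e+00 -1.000e-03  1.220e+00] F [-0.46  0.5   0.02] M [-0.01 -0.01 -0.02] w0.1563 q7 0.07
cmd 0.0880 z 0.0880 df [ 0.2 -0.6 -0.2] M [ 0.02  0.01 -0.03] w 0.159
cmd 0.0860 z 0.0858 df [ 0.2 -1.3 -1.1] M [-0.02 -0.04 -0.01] w 0.160
cmd 0.0840 z 0.0838 df [ 0.2 -0.  -1. ] M [0.02 0.04 0.04] w 0.157
cmd 0.0820 z 0.0818 df [ 0.5 -0.1 -1.2] M [ 0.02 -0.01  0.03] w 0.157
cmd 0.0800 z 0.0798 df [ 1.5 -0.6 -1.2] M [ 0.03 -0.01 -0.01] w 0.158
cmd 0.0780 z 0.0778 df [-0.3  0.1  0.1] M [-0.01  0.06 -0.04] w 0.155
cmd 0.0760 z 0.0758 df [ 0.9 -0.9 -1. ] M [-0.06  0.05 -0.  ] w 0.156
cmd 0.0740 z 0.0738 df [ 0.8 -1.4 -0.5] M [ 0.02 -0.05 -0.01] w 0.156
cmd 0.0720 z 0.072
[... 350 characters left out ...]
[0.04 0.2  0.03] w0.1580 q7 0.09
cmd 1.109 yaw 1.109 M [ 0.07  0.18 -0.05] F [-0.8 -0.4  5.4]
cmd 0.998 yaw 0.998 M [ 0.09  0.32 -0.03] F [-2.1  1.   5.9]
cmd 0.887 yaw 0.887 M [ 0.16  0.31 -0.08] F [-1.1  0.3  6.3]
cmd 0.776 yaw 0.776 M [ 0.15  0.26 -0.07] F [-1.5  0.9  5.2]
cmd 0.665 yaw 0.665 M [ 0.14  0.25 -0.  ] F [-1.6  0.2  6.1]
cmd 0.555 yaw 0.555 M [ 0.12  0.24 -0.07] F [-1.1  0.3  5.3]
cmd 0.444 yaw 0.444 M [ 0.06  0.2  -0.03] F [-1.5  0.7  5.2]
cmd 0.333 yaw 0.333 M [0.16 0.2  0.03] F [-0.6  0.2  5.7]
cmd 0.222 yaw 0.222 M [ 0.11  0.19 -0.02] F [-1.6  0.9  5.9]
cmd 0.111 yaw 0.111 M [ 0.06  0.22 -0.07] F [-1.2  0.7  5.7]
cmd 0.000 yaw 0.000 M [ 0.06  0.12 -0.01] F [-1.5  0.   6. ]
```

```bash
python3 - <<'E'
from h import *
from station import *
x,y=.62005,.0585
yy=turn(x,y,.0722,0.,-.4,step=.03,mstop=.32)
ctrl.move_l([x,y,.0724],attitude=[PI,0,yy+.09]); rd()
hand.command_gripper(.5); rd("open")
ctrl.move_l([x,y,.13],rate=.12)
ctrl.move_pose([.55,.2,.25],[PI,0,1.]); rd()
d,s=grab()
locate(.4352,-.083,-.92,(d,s))
crop(s,230,400,100,310,2.8,"pics/s7.png")
E
```

```text
cmd -0.029 yaw -0.028 M [ 0.01  0.19 -0.03] F [-1.2  0.6  4.8]
cmd -0.057 yaw -0.057 M [0.07 0.19 0.03] F [-1.7 -0.3  6.4]
cmd -0.086 yaw -0.085 M [ 0.02  0.25 -0.04] F [-0.1 -0.7  5. ]
cmd -0.114 yaw -0.114 M [0.12 0.14 0.01] F [-1.  -0.9  5.7]
cmd -0.143 yaw -0.143 M [0.04 0.21 0.03] F [-0.2  0.5  6. ]
cmd -0.171 yaw -0.171 M [0.03 0.21 0.05] F [-1.2 -1.   5.3]
cmd -0.200 yaw -0.199 M [-0.02  0.16  0.07] F [-1.1  0.3  6.1]
cmd -0.229 yaw -0.227 M [0.   0.18 0.28] F [-0.6 -0.2  5.2]
cmd -0.257 yaw -0.256 M [-0.03  0.21  0.34] F [-0.8 -0.1  5.2]
STOP M
 t45.29 tcp [0.6203 0.0582 0.0725] rpy [ 3.141e+00 -1.000e-03 -1.690e-01] F [ 0.87 -0.74  4.33] M [-0.14 -0.06  0.09] w0.1548 q7 -1.09
open t45.68 tcp [0.6198 0.0586 0.072 ] rpy [ 3.141e+00  1.000e-03 -1.680e-01] F [ 0.45  0.19 -1.14] M [0.   0.08 0.01] w0.5007 q7 -1.09
 t47.12 tcp [0.5496 0.1992 0.249 ] rpy [-3.141e+00  2.000e-03  9.970e-01] F [-0.15  0.57 -0.6 ] M [-0.02 -0.   -0.03] w0.4999 q7 -0.49
[[0.4352, -0.0826, -0.9113, 1.6885], [0.4348, -0.0829, -0.9298, 6.5736]]
```

View pics/s7.png

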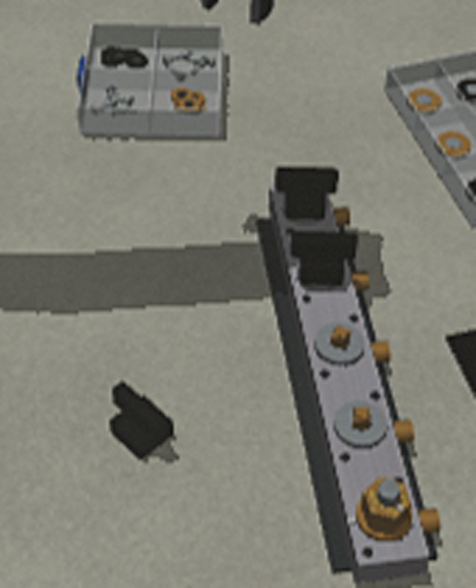

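```bash
python3 - <<'E'
from h import *
from station import *
pick(.4351,-.0828,2.22)
x,y=.62235,-.0316
z=insert(x,y,1.084)
ctrl.move_l([x,y,.0722],rate=.04); rd()
if z<.0725:
    turn(x,y,.0722,1.084,.0)
E
```

```text
sq down t50.05 tcp [ 0.4354 -0.083   0.0283] rpy [ 3.141e+00 -1.000e-03  6.490e-01] F [-0.45 -0.18  0.65] M [ 0.01 -0.01  0.03] w1.0019 q7 -0.06
sq t50.39 tcp [ 0.4354 -0.0827  0.0285] rpy [ 3.142e+00 -1.000e-03  6.490e-01] F [-1.06 -0.21  6.27] M [0.13 0.22 0.02] w0.7123 q7 -0.06
down t54.08 tcp [ 0.4352 -0.083   0.026 ] rpy [-3.141  0.     2.22 ] F [-0.54 -0.04  0.09] M [ 0.01 -0.03  0.  ] w0.6010 q7 1.16
grip t54.50 tcp [ 0.4356 -0.0828  0.0265] rpy [3.141e+00 1.000e-03 2.220e+00] F [ 0.35 -0.8   5.27] M [0.07 0.07 0.  ] w0.1560 q7 1.16
lift t55.27 tcp [ 0.4344 -0.0825  0.1194] rpy [-3.141e+00 -1.000e-03  2.220e+00] F [-0.57 -0.34 -1.81] M [0.   0.07 0.01] w0.1567 q7 0.99
near t57.02 tcp [ 0.6228 -0.0317  0.0907] rpy [ 3.140e+00 -1.000e-03  1.084e+00] F [ 0.22 -0.77 -0.62] M [ 0.02  0.01 -0.02] w0.1564 q7 -0.00
cmd 0.0880 z 0.0880 df [-0.1  0.9  0. ] M [ 0.03 -0.01 -0.02] w 0.154
cmd 0.0860 z 0.0858 df [-0.8  1.6  0.1] M [ 0.03  0.01 -0.01] w 0.154
cmd 0.0840 z 0.0838 df [-0.6  0.9 -0.2] M [0.02 0.02 0.01] w 0.157
cmd 0.0820 z 0.0819 df [0.9 1.1 0.2] M [-0.01 -0.    0.  ] w 0.158

[... 591 characters left out ...]
0726] rpy [ 3.141 -0.     1.084] F [-0.39  0.78  6.  ] M [ 0.05  0.23 -0.  ] w0.1592 q7 0.01
cmd 0.976 yaw 0.975 M [ 0.04  0.1  -0.07] F [-0.2 -0.1  6.1]
cmd 0.867 yaw 0.867 M [ 0.01  0.31 -0.06] F [-2.3 -0.1  6.7]
cmd 0.759 yaw 0.759 M [ 0.02  0.46 -0.08] F [-2.2  0.1  8.2]
cmd 0.650 yaw 0.650 M [0.06 0.46 0.01] F [-2.1  0.5  7.3]
cmd 0.542 yaw 0.542 M [ 0.08  0.46 -0.08] F [-1.7  0.2  7.1]
cmd 0.434 yaw 0.433 M [ 0.11  0.46 -0.02] F [-1.7  1.3  7.2]
cmd 0.325 yaw 0.325 M [ 0.12  0.45 -0.01] F [-2.  -0.6  8.6]
cmd 0.217 yaw 0.217 M [ 0.17  0.49 -0.08] F [-1.4  0.7  7.3]
cmd 0.108 yaw 0.108 M [ 0.09  0.44 -0.05] F [-2.7  0.7  7.1]
cmd 0.000 yaw -0.000 M [ 0.19  0.48 -0.  ] F [-2.3  1.3  8.3]
```

```bash
python3 - <<'E'
from h import *
from station import *
x,y=.62235,-.0316
yy=turn(x,y,.0722,0.,-.4,step=.03,mstop=.32)
ctrl.move_l([x,y,.0724],attitude=[PI,0,yy+.09]); rd()
hand.command_gripper(.5); rd("open")
ctrl.move_l([x,y,.13],rate=.12)
ctrl.move_pose([.5,.25,.25],[PI,0,1.]); rd()
d,s=grab()
np.savez("pics/top8.npz",**d);np.savez("pics/side8.npz",**s)
cv2.imwrite("pics/s8.png",s["image"][:,:,::-1])
crop(d,240,420,140,210,4.4,"pics/d8.png"); crop(s,330,400,240,310,8,"pics/nut_s.png"); crop(d,370,410,155,195,14,"pics/nut_d.png")
E
```

```text
cmd -0.029 yaw -0.028 M [ 0.09  0.49 -0.03] F [-2.2  0.6  7.1]
cmd -0.057 yaw -0.057 M [ 0.06  0.47 -0.02] F [-1.5  0.8  6.2]
cmd -0.086 yaw -0.085 M [0.14 0.44 0.01] F [-2.2  0.7  7.2]
cmd -0.114 yaw -0.114 M [0.17 0.48 0.01] F [-2.3  1.4  7.1]
cmd -0.143 yaw -0.143 M [0.11 0.49 0.02] F [-1.9  0.7  7.2]
cmd -0.171 yaw -0.171 M [0.12 0.43 0.04] F [-2.2  0.9  7.6]
cmd -0.200 yaw -0.199 M [0.11 0.46 0.2 ] F [-2.6  1.1  6.4]
cmd -0.229 yaw -0.227 M [0.12 0.53 0.26] F [-2.3  0.7  7.1]
cmd -0.257 yaw -0.256 M [0.13 0.49 0.35] F [-2.6  0.7  7.5]
STOP M
 t64.85 tcp [ 0.6223 -0.0318  0.0726] rpy [-3.141  0.    -0.169] F [-1.57  0.39  6.73] M [0.02 0.34 0.16] w0.1583 q7 -1.02
open t65.24 tcp [ 0.6222 -0.0315  0.072 ] rpy [ 3.141e+00  1.000e-03 -1.680e-01] F [-0.58 -0.65 -0.38] M [-0.01 -0.02 -0.04] w0.5004 q7 -1.02
 t67.12 tcp [0.5003 0.2486 0.2496] rpy [3.141e+00 1.000e-03 9.970e-01] F [-0.08 -0.45 -0.35] M [-0.05  0.02  0.03] w0.4961 q7 -0.67
```

View pics/s8.png

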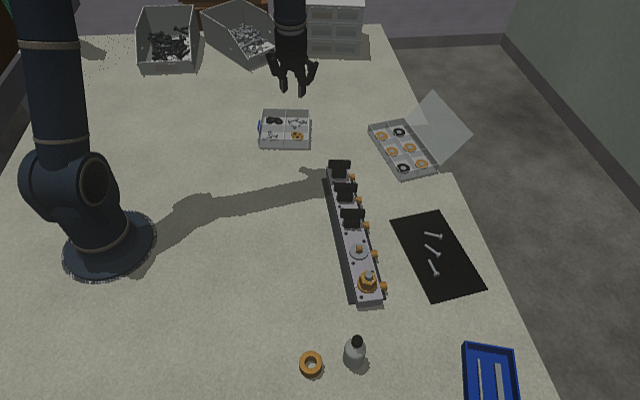

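View pics/d8.png

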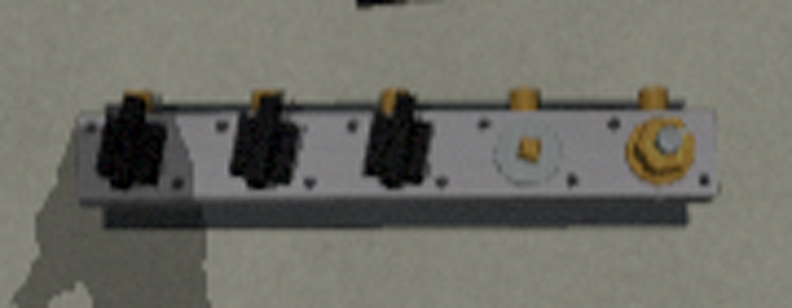

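View pics/nut_s.png

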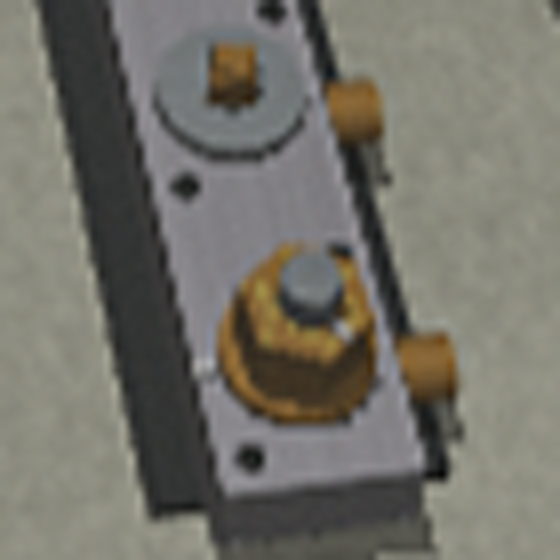

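View pics/nut_d.png

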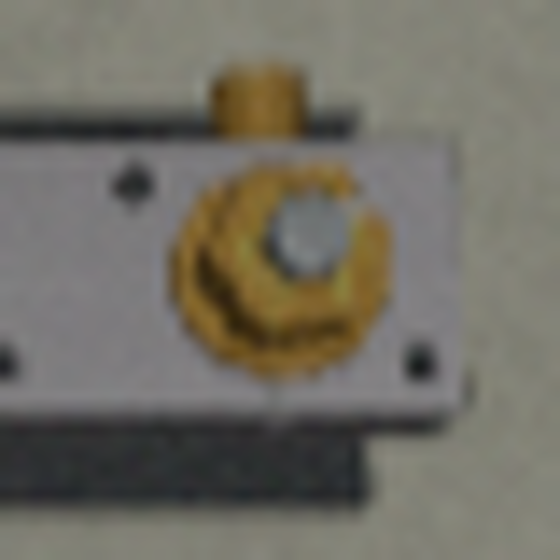

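```bash
cat > t4.py <<'E'
from h import *
D=[dict(np.load("pics/top8.npz")),dict(np.load("pics/side8.npz"))]
X,Y=.6273,-.2117
Rv=.017/np.cos(PI/6)
import itertools
res=[]
for a in np.deg2rad(np.arange(0,60,2)):
    sc=[]
    for d,b in zip(D,(BT,BS)):
        best=-9
        g=cv2.GaussianBlur(d["image"].astype(np.float32).mean(-1),(0,0),.7)
        gx=cv2.Sobel(g,cv2.CV_32F,1,0);gy=cv2.Sobel(g,cv2.CV_32F,0,1)
        for dx,dy in itertools.product(np.arange(-.002,.0021,.001),repeat=2):
            tot=0
            ang=a+np.arange(7)*PI/3
            P=np.stack([X+b[0]+dx+Rv*np.cos(ang),Y+b[1]+dy+Rv*np.sin(ang),np.full(7,.07)],-1)
            pp=proj(d,P)
            for k in range(6):
                t=np.linspace(.08,.92,14)[:,None]; q=pp[k]*(1-t)+pp[k+1]*t
                n=pp[k+1]-pp[k]; n=np.array([n[1],-n[0]])/np.linalg.norm(n)
                m=[q[:,0].astype(np.float32),q[:,1].astype(np.float32)]
                v=cv2.remap(gx,m[0],m[1],1)*n[0]+cv2.remap(gy,m[0],m[1],1)*n[1]
                tot+=np.abs(v).mean()
            if tot>best: best=tot; bb=(dx,dy)
        sc.append(best)
    res.append((np.rad2deg(a),*sc))
for r in res: print(np.round(r,1))
d=D[0]
k=8
for i,(d,b,n) in enumerate(zip(D,(BT,BS),("d","s"))):
    c=proj(d,[X+b[0],Y+b[1],.07])[0]; u0,v0=(c-18).astype(int)
    im=cv2.resize(np.ascontiguousarray(d["image"][v0:v0+36,u0:u0+36,::-1]),None,fx=16,fy=16,interpolation=cv2.INTER_CUBIC)
    im=cv2.convertScaleAbs(im,alpha=1.5)
    cv2.imwrite(f"pics/nutz_{n}.png",im)
E
python3 t4.py
```

```text
[  0.  378.7 585.1]
[  2.  377.4 580.1]
[  4.  377.1 572.1]
[  6.  377.  564.4]
[  8.  378.9 559. ]
[ 10.  380.  556.3]
[ 12.  381.4 559.9]
[ 14.  384.4 556.3]
[ 16.  388.4 552.7]
[ 18.  391.4 560.5]
[ 20.  393.2 560.5]
[ 22.  394.4 568.5]
[ 24.  393.8 575.1]
[ 26.  397.5 590.5]
[ 28.  398.  604.4]
[ 30.  395.1 616.5]
[ 32.  392.3 621.8]
[ 34.  389.2 625. ]
[ 36.  389.1 622.8]
[ 38.  389.2 618.3]
[ 40.  388.2 611.2]
[ 42.  389.  603.8]
[ 44.  387.1 604.7]
[ 46.  386.9 598.9]
[ 48.  386.1 589.5]
[ 50.  384.4 590.9]
[ 52.  382.5 594.6]
[ 54.  381.  594.7]
[ 56.  380.1 595.6]
[ 58.  378.2 590.2]
```

View pics/nutz_s.png

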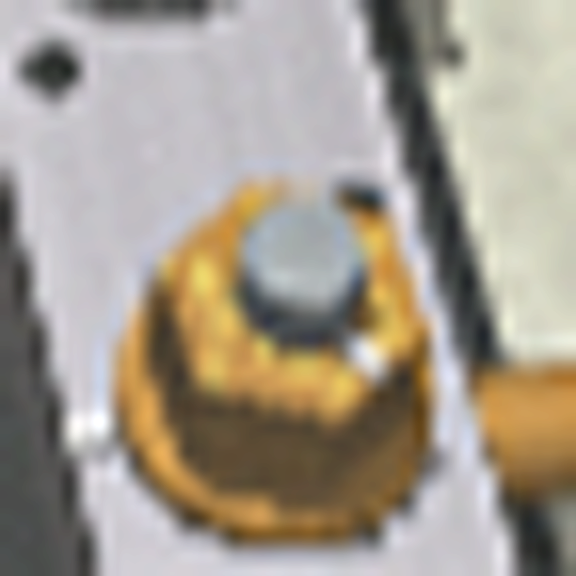

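View pics/nutz_d.png

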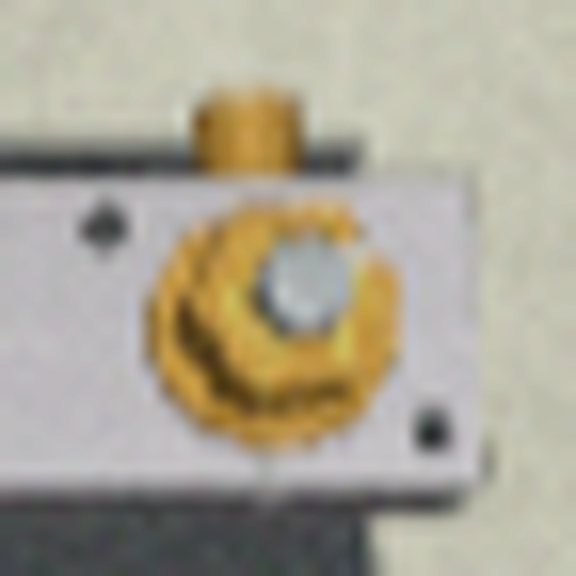

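```bash
cat > t5.py <<'E'
from h import *
D=[dict(np.load("pics/top8.npz")),dict(np.load("pics/side8.npz"))]
X,Y=.6273,-.2117; Rv=.017/np.cos(PI/6)
tiles=[]
for a in (22,32,40):
  for d,b in zip(D,(BT,BS)):
    c=proj(d,[X+b[0],Y+b[1],.07])[0]; u0,v0=(c-15).astype(int)
    im=cv2.resize(np.ascontiguousarray(d["image"][v0:v0+30,u0:u0+30,::-1]),None,fx=9,fy=9,interpolation=cv2.INTER_CUBIC); im=cv2.convertScaleAbs(im,alpha=1.4)
    ang=np.deg2rad(a)+np.arange(6)*PI/3
    for z,col in ((.07,(255,0,0)),(.046,(0,0,255))):
        P=np.stack([X+b[0]+Rv*np.cos(ang),Y+b[1]+Rv*np.sin(ang),np.full(6,z)],-1)
        p=(proj(d,P)+.5-[u0,v0])*9
        cv2.polylines(im,[np.round(p).astype(np.int32)],True,col,1)
    tiles.append(im)
cv2.imwrite("pics/hex.png",np.vstack([np.hstack(tiles[0::2]),np.hstack(tiles[1::2])])[:,:800])
# mark direction
d=D[1]; c=proj(d,[X,Y+BS[1],.07])[0]; u0,v0=(c-18).astype(int)
for px in ((370,358),):
    u=np.array(px)/16-.5+[u0,v0]
    ray=R.from_euler("xyz",d["rotation"]).as_matrix()@np.array([(u[0]-d["cx"])/d["fx"],(u[1]-d["cy"])/d["fy"],1])
    w=d["position"]+ray*((.07-d["position"][2])/ray[2]); w[1]-=BS[1]
    print(w,np.rad2deg(np.arctan2(w[1]-Y,w[0]-X)),np.hypot(w[1]-Y,w[0]-X))
E
python3 t5.py
```

```text
[ 0.63577576 -0.22082094  0.07      ] -47.09978551398025 0.012451104458439171
```

View pics/hex.png

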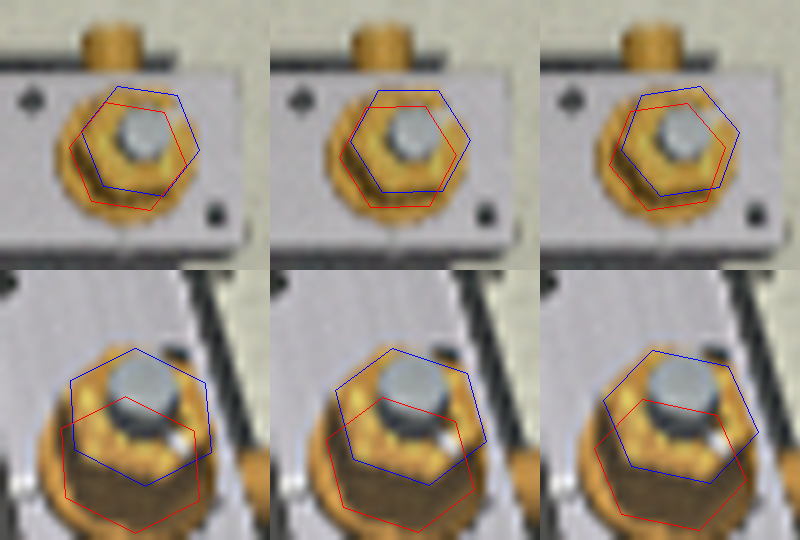

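```bash
python3 - <<'E'
from h import *
from station import *
x,y=.6274,-.2116; yw=np.deg2rad(156)
ctrl.move_pose([x,y,.16],[PI,0,yw]); rd()
hand.command_gripper(.65,30)
ctrl.move_l([x,y,.09],rate=.1); rd()
ctrl.move_l([x,y,.049],rate=.06); rd("down")
hand.command_gripper(.0,30); rd("grip")
hand.command_gripper(.0,60); rd("grip60")
d,s=grab(); crop(s,300,420,190,310,4.5,"pics/s9.png")
E
```

```text
t69.28 tcp [ 0.6278 -0.2106  0.1599] rpy [ 3.141 -0.     2.724] F [-0.2  -0.6  -0.49] M [0.02 0.04 0.02] w0.5024 q7 1.73
 t70.42 tcp [ 0.6278 -0.212   0.0905] rpy [-3.142e+00  1.000e-03  2.723e+00] F [-0.49  0.07  0.59] M [-0.02  0.04 -0.02] w0.6538 q7 1.77
down t71.25 tcp [ 0.6276 -0.2118  0.0492] rpy [-3.142e+00  1.000e-03  2.723e+00] F [ 0.04 -0.12  0.49] M [-0.04 -0.   -0.02] w0.6536 q7 1.80
grip t71.57 tcp [ 0.6277 -0.2118  0.0496] rpy [3.142e+00 1.000e-03 2.723e+00] F [0.55 0.39 3.18] M [0.02 0.14 0.05] w0.3894 q7 1.80
grip60 t71.78 tcp [ 0.6277 -0.2118  0.0498] rpy [3.141e+00 1.000e-03 2.723e+00] F [-1.54  0.71  5.86] M [0.13 0.31 0.05] w0.3846 q7 1.80
```

View pics/s9.png

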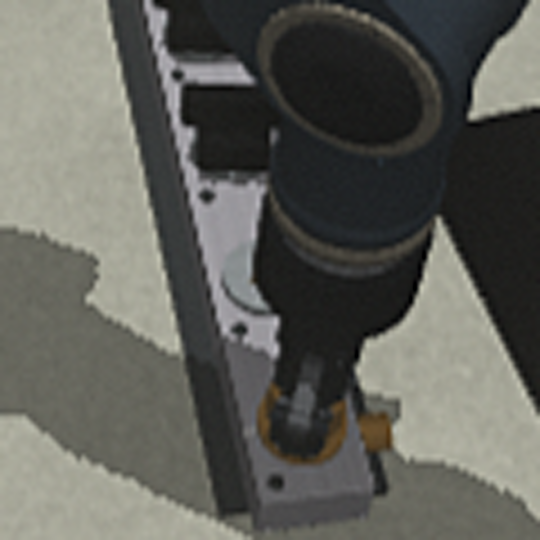

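```bash
python3 - <<'E'
from h import *
from station import *
x,y=.6274,-.2116; yw=np.deg2rad(156)
yy=turn(x,y,.0492,yw,.75,step=.12,mstop=.8)
if yy<.76: turn(x,y,.0492,.75,.2,step=.04,mstop=.8)
rd()
E
```

```text
cmd 2.607 yaw 2.607 M [ 0.05  0.26 -0.14] F [-1.2  0.6  4.9]
cmd 2.491 yaw 2.491 M [ 0.08  0.24 -0.15] F [-0.9 -0.   5.6]
cmd 2.375 yaw 2.375 M [ 0.03  0.31 -0.03] F [-1.3  0.4  5.6]
cmd 2.259 yaw 2.259 M [-0.    0.26 -0.17] F [-0.5 -0.1  5.3]
cmd 2.143 yaw 2.143 M [ 0.04  0.23 -0.08] F [-1.  -0.7  5.4]
cmd 2.026 yaw 2.027 M [ 0.04  0.33 -0.12] F [-1.   0.4  5.1]
cmd 1.910 yaw 1.910 M [ 0.02  0.28 -0.1 ] F [-1.9  0.4  5.6]
cmd 1.794 yaw 1.794 M [ 0.04  0.36 -0.08] F [-1.1  0.3  5.4]
cmd 1.678 yaw 1.678 M [ 0.05  0.41 -0.16] F [-1.2  0.1  6.2]
cmd 1.562 yaw 1.562 M [ 0.02  0.35 -0.13] F [-2.5  0.9  5.6]
cmd 1.446 yaw 1.446 M [ 0.04  0.41 -0.13] F [-1.1  0.   6.8]
cmd 1.330 yaw 1.330 M [ 0.11  0.43 -0.05] F [-2.5 -0.2  5.9]
cmd 1.214 yaw 1.214 M [ 0.12  0.48 -0.12] F [-1.8 -0.4  5.9]
cmd 1.098 yaw 1.098 M [ 0.13  0.5  -0.13] F [-2.1  0.4  7. ]
cmd 0.982 yaw 0.982 M [ 0.17  0.51 -0.1 ] F [-2.1  0.5  6.3]
cmd 0.866 yaw 0.866 M [ 0.1   0.56 -0.1 ] F [-2.4  0.2  7.3]
cmd 0.750 yaw 0.750 M [ 0.13  0.5  -0.14] F [-2.7  1.3  7.1]
cmd 0.711 yaw 0.711 M [ 0.17  0.5  -0.14] F [-2.1  0.9  7.3]
cmd 0.671 yaw 0.671 M [ 0.17  0.54 -0.11] F [-1.5  1.2  6.6]
cmd 0.632 yaw 0.632 M [ 0.2   0.54 -0.11] F [-2.4  1.5  6.3]
cmd 0.593 yaw 0.593 M [ 0.16  0.55 -0.12] F [-1.9  0.8  6.6]
cmd 0.554 yaw 0.554 M [ 0.19  0.5  -0.12] F [-2.9  0.8  6.1]
cmd 0.514 yaw 0.520 M [0.1  0.62 1.12] F [-2.8  0.4  6.1]
STOP M
 t77.92 tcp [ 0.6269 -0.2119  0.0498] rpy [-3.141e+00  2.000e-03  5.200e-01] F [-2.77  0.38  6.13] M [0.1  0.62 1.12] w0.3879 q7 -0.04
```

```bash
python3 - <<'E'
from h import *
from station import *
x,y=.6274,-.2116
ctrl.move_l([x,y,.0495],attitude=[PI,0,.53]); rd()
hand.command_gripper(.62); rd("open")
ctrl.move_l([x,y,.16],rate=.12)
ctrl.move_pose([.5,.25,.25],[PI,0,1.]); rd()
d,s=grab()
np.savez("pics/top10.npz",**d);np.savez("pics/side10.npz",**s)
cv2.imwrite("pics/d10.png",d["image"][:,:,::-1]); crop(s,310,400,150,310,5,"pics/s10.png")
for X,Y in ((.6176,.1488),(.62005,.0585),(.62235,-.0316)):
    for q,b in ((d,BT),(s,BS)):
        r=[fit([q],HANDLE,X+b[0],Y+b[1],zz,-.13,dark,r=13,free=False) for zz in (.046,)]
        print(np.round(np.array(r)-[b[0],b[1],0,0],4).tolist())
E
```

```text
t78.17 tcp [ 0.6269 -0.2119  0.0498] rpy [-3.141e+00  1.000e-03  5.320e-01] F [-2.64  0.18  5.8 ] M [0.09 0.63 0.59] w0.3803 q7 -0.03
open t78.50 tcp [ 0.6275 -0.2113  0.0491] rpy [-3.141  0.     0.53 ] F [-0.27 -0.37 -0.75] M [0.   0.04 0.03] w0.6227 q7 -0.03
 t81.34 tcp [0.5005 0.2488 0.25  ] rpy [3.141 0.    0.998] F [ 0.19 -0.73 -1.32] M [-0.03 -0.01  0.  ] w0.6199 q7 -0.61
[[0.6172, 0.1479, -0.2271, 36.7599]]
[[0.6157, 0.1449, -0.0878, 25.1548]]
[[0.6207, 0.0577, -0.172, 15.5824]]
[[0.6193, 0.0573, -0.1738, 38.936]]
[[0.6228, -0.0321, -0.1474, 16.9648]]
[[0.6219, -0.0332, -0.135, 20.8583]]
```

View pics/s10.png

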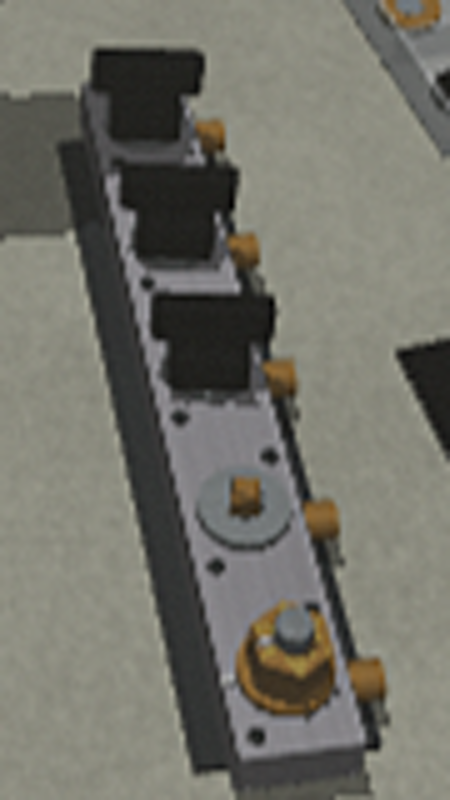

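View pics/d10.png

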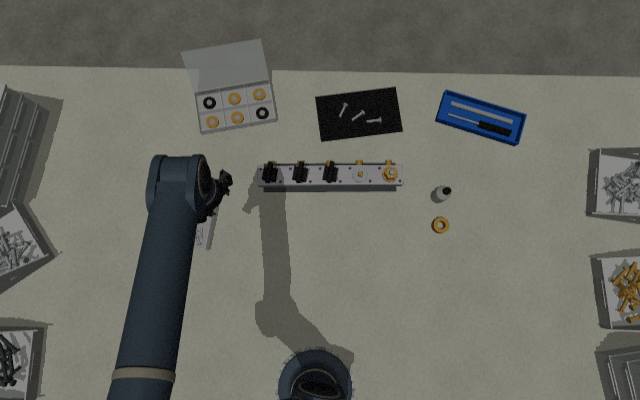

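```bash
python3 - <<'E'
from station import *
job.job_done(); print(ctrl.read_time())
E
```

```text
the job is handed in; nothing more can be done
the job is handed in; nothing more can be done
```

The job is done and handed in at about 81 s of the 210 s allowed. I found three handles on the bench and fitted them on the stems at y = +180, +90 and 0 mm. The stem next to the nut stays empty.

- **Fit:** Each handle went down its stem without catching and met the boss top at the expected height, within 1 mm. The peak downward push was about 19 N, and the grip was set to 30 N at most.
- **Valves:** Each one turned clockwise until the resisting moment rose to about 0.33 N m, well above the 0.06 N m it takes to turn. The handles sit about 0.15–0.2 rad past square with the block. That is about what the play in the bore would give at the stop, but the stems themselves are hidden, so I could not see their angle directly.
- **Nut:** It went last and turned about 2.2 rad to a hard stop, where the moment jumped to 1.1 N m. In the final side picture its white mark faces the mark on the block.
- **Bystanders:** In the last pictures the oiler and the bushing look unmoved. The arm partly covered the organiser in the final top picture, but it looked unmoved in the earlier side view.

Two checks disagreed:
- **Camera offset:** The two cameras differed by about 3.5 mm in y. I measured the offset with a handle centred in the gripper and corrected for it.
- **Handle at y = +180 mm:** The final image fit was poor, with yaw −0.23 from one camera and −0.09 from the other and 3 mm apart in y. It stood partly in shadow, so for that handle I relied on the force and moment readings.

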